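# Set a filled terrine under the lever press

### The job

The potato terrine has to be pressed. Push the small steel pan that holds the white pressing board into the lever press through its flared mouth, all the way to the end stop and keeping the pan level, then press the lever's black paddle down until the spring catch clicks over it and holds it, with the press foot bearing on the board. Leave everything else on the table where it is.

Things in the scene. Friction and masses are not known exactly. Their poses are not given: they have to be found in the camera images.
- press: Low bare-steel bench press bolted to the table. Origin on the table at the centre of its bed; x runs along the lever towards its pivot post, z up. The bed is a U of two guide rails along y on bare table: 20 mm high, inner faces at x = -42 and +42 mm, from y = -86 to +79 mm, closed by an end stop (inner face y = -71 mm), open and flared at +y. The post at x = +67 to +103 mm is 125 mm high.
- press_mouth (a point): Middle of the press's open mouth, on the table at press y = +140 mm, where the flared rail ends (20 mm high) stand about 145 mm apart. The pan goes in here and moves along the press's -y.
- press_hook (a point): Tip of the sprung catch, 125 mm above the table at press x = -75 mm: two hooked steel strips either side of the lever (y within 25 mm, x -110 to -75 mm, 145 mm high, small thumb tab towards -x). The lever's cross pin pushes the hooks aside on its way down and they snap back over it. Keep off the catch: it needs no touching.
- press_arm (a joint): Angle of the lever: 0 raised by its spring (29 degrees above level), grows as it is pressed; 0.50 level and held by the catch, which snaps over at about 0.50 (press a little past it, to 0.53); 0.56 hard stop. It takes 5 to 14 N at the paddle and springs back up if let go before the catch snaps.
- press_paddle (a point): Centre of the top face of the lever's black palm paddle (66 mm along the lever, 40 mm wide, 18 mm thick, flat top), 225 mm from the pivot. About 235 mm above the table with the lever raised, 128 mm when caught. It travels on an arc about press_pivot.
- press_pivot (a point): Axis of the lever on its post, 115 mm above the table, at press x = +82 mm; the axis runs along the press's y.
- press_foot: Steel foot that hangs and swivels under the lever; plate 56 mm (press x) by 110 mm (press y), underside 74 mm below its pivot, which is this origin, near press x = 0. Raised, its underside is 80 mm above the table and clears the pan's rim; with the lever caught it bears on the board inside the pan.
- terrine_pan: Steel pan with the white pressing board in it, 108 mm (x) by 176 mm (y) over the rim, 65 mm high, about 0.55 kg. Origin under the centre of its floor, z up. Walls taper: outside 74 x 136 mm at the floor, 78 x 141 mm at 20 mm height; rim flange 53 to 65 mm high. It goes in lengthwise: home, its origin lies on the press's origin, its y axis along the press's y (either way round).
- press_board: White plastic pressing board inside the pan, 72 x 138 x 10 mm, top face 46 mm above the pan's floor level (19 mm under the rim); it gives way downwards by up to 12 mm like the filling under it. Origin at the centre of its underside.
- empty_pan: A second steel pan of the same size, empty, without a board; not to be used. Origin under the centre of its floor.
- peeler: Dark green peeler 170 mm long lying on the table; leave alone.
- potato: Potato 50 x 89 x 44 mm; leave alone.
- ramekin: White ramekin, 69 mm across, 34 mm high; leave alone.

How it is judged:
By the outcome, as a careful person would: the job done as asked, in the order asked, and still so for the second after the job is handed in, with the robot touching nothing.
It also fails if it takes over 67 s, if anything falls off the work surface, if the arm or the gripper's body presses on something with over 40 N, if the wrist force passes 120 N, or if a joint passes its speed limit or range.

### The arm

A 7-joint arm with a two-finger parallel gripper is mounted at the origin on a cart in front of the work surface, level with it; the furniture and walls round the work are solid. World frame = base frame: x ahead of the robot, y to its left, z up, the work surface at z = 0. Lengths are in m, angles in rad, forces in N, time in s.
With the tool pointing down it reaches from about 0.425 to 0.875 m from the base axis. Payload 4.7 kg.
Tool frame: the origin (TCP) lies between the finger pads; the fingertips stand 25 mm ahead of it and the grasp point (between the pads) lies 6 mm ahead of it (ctrl.nose_length is the distance from the TCP to the fingertips, in m); z points along the fingers, y is the line along which they close (so a half turn about z gives the same grasp; the last joint's range is limited). The gripper opens to 85 mm and grips with 20 to 120 N. Pads are 22 mm wide; open, the fingers measure 114 mm over their backs; the gripper's body (76 mm by 85 mm) begins 54 mm behind the grasp point. The pads swing forward as they close: fully open they stand 13 mm farther back than shut.
Start: joints at [1.127, 0.321, -0.07, 1.45, 0.023, 1.371, -0.057], TCP at [0.287, -0.583, 0.225] pointing down, gripper open.
Joint ranges: [-2.86, 2.86], [-0.3, 2.09], [-1.38, 1.24], [0.06, 2.45], [-1.56, 4.7], [0.09, 2.05], [-2.69, 2.69]. Speed limits (rad/s): [2.57, 2.57, 3.14, 3.14, 3.14, 3.14, 3.14].

### API

Orientations are given as [roll, pitch, yaw] about the fixed x, y, z axes, in that order (R = Rz(yaw) Ry(pitch) Rx(roll)).
In Python, from plant import observe, imaging, finish_job, ctrl gives the robot as it stands.
- The arm moves only by the tool apply_moves, never from a script. Its argument "commands" is text: rows parted by semicolons, each of 5 numbers parted by spaces: the opening, from 0 (shut) to 1 (fully open), then the shift along the tool's x, y, z in units of 20 cm (1.0 is 20 cm), then the turn about the tool's z in units of pi/2 rad (1.0 is pi/2 rad). In form: fingers x y z roll; .... A call has 1 to 5 rows; each row is the pose to reach, as a shift and turn from the pose commanded when the call began, along the tool's axes at that moment; what a row does not reach only later rows make up. A row lasts 1/10 s, in which the tool goes at most 50 mm and 8.59 degrees, less where a joint would pass 70% of its speed; a pose out of reach is approached as far as the arm can. A call with a number of a shift or a turn outside -1 to 1 is refused whole. A call with a gripper value outside its range is refused whole. The fingers move at their own pace and stop on an object; "newtons" is the grip in N (left out, the last holds). Time passes only in rows, so rows that repeat a pose let the fingers close. It gives the time, the measured TCP pose, the force, the opening and the grip force at its end, in the units of the state.
- observe(): the state, without advancing time (a new reading comes with each control period).
- imaging.get_image(name): name is "side" or "top"; returns the picture (420x560x3 uint8, red, green, blue); there is no depth.
- imaging.camera_model(name): a dict with "fx", "fy", "cx", "cy" (pixels), "k1" (the pictures are not rectified: a ray, as slopes to the right and down, at radius r is drawn at 1 + k1 r^2 times it, then the intrinsics apply), "cam_to_world" (4x4, takes a point from camera to world coordinates). Camera axes: x right, y down, z forward; pixel columns grow to the right and rows downward; lengths in m; the calibration is good to about 2 mm. A picture is of the moment at which its call begins. camera_model takes no time and is no camera call.
- finish_job(): hands the job in; it is judged then, once.
The state is a dict: "time": time; "q": joint angles; "joint_vel": joint speeds; "effort": joint torques, N m; "tool_pos": TCP position; "eef_rot": TCP orientation; "wrist_force": force on the tool from outside, world axes, zero at the start; "ft_torque": the same for the moment, N m; "width": finger opening in m; "finger_force": force on a finger pad.
Only numpy, scipy, OpenCV 4.12 (cv2) and the standard library are available. Lean on these libraries where they do the work, as an engineer would, in place of code of your own. Each camera call takes 0.05 s, during which the arm holds its last target. There are 200 camera calls.

## Working session

There is one attempt and no reset: what is moved stays moved. The work goes in short steps, Python scripts to look and compute and a tool call to move; the robot and the scene stay as the last step left them, time stands still between calls to the robot, and variables do not carry over. Pictures are saved under pics/ and viewed, at most 10 in all, crops included, and the job is handed in when it is done.

Besides the shell and the picture viewer there is one more tool, called after "Emit:" as name(argument=value, ...) on one line, values as JSON. apply_moves: Moves the arm, as the interface text tells. Shifts and turns lie within -1 to 1; 1 stands for 20 cm of shift or pi/2 rad of turn. Its arguments: {"type":"object","properties":{"commands":{"type":"string"},"newtons":{"type":"number"}},"required":["commands"]}

```bash
mkdir -p pics; ls; python3 - <<'E'
from plant import observe, imaging, ctrl
import cv2
s=observe();print({k:s[k] for k in ('time','tool_pos','eef_rot','width','wrist_force')},ctrl.nose_length)
for n in('side','top'):
    cv2.imwrite(f'pics/{n}0.png',imaging.get_image(n)[:,:,::-1]);print(n,imaging.camera_model(n))
E
```

```text
pics
{'time': 0.0, 'tool_pos': array([ 0.28701407, -0.58257892,  0.22430304]), 'eef_rot': array([-3.13965191e+00,  8.81071965e-05,  4.57865401e-01]), 'width': 0.08524615204310068, 'wrist_force': array([ 0.89735983, -0.26036278,  0.91945417])} 0.025
side {'fx': 490.7079713588501, 'fy': 490.7079713588501, 'cx': 277.9538838558834, 'cy': 201.4294495463093, 'k1': -0.06089004789882837, 'cam_to_world': array([[-0.92905764, -0.21443766,  0.30144384,  0.06512458],
       [-0.36945727,  0.49644679, -0.78552016,  1.16650568],
       [ 0.01879428, -0.84116412, -0.54045323,  1.01588545],
       [ 0.        ,  0.        ,  0.        ,  1.        ]])}
top {'fx': 540.8705753648762, 'fy': 540.8705753648762, 'cx': 286.38757282984704, 'cy': 204.68290729674578, 'k1': -0.20188333264826247, 'cam_to_world': array([[-0.00342657, -0.99307867,  0.11740105,  0.35847779],
       [-0.99997444,  0.00266616, -0.00663345, -0.08080435],
       [ 0.00627453, -0.11742078, -0.99306243,  1.68581857],
       [ 0.        ,  0.        ,  0.        ,  1.        ]])}
```

View pics/side0.png

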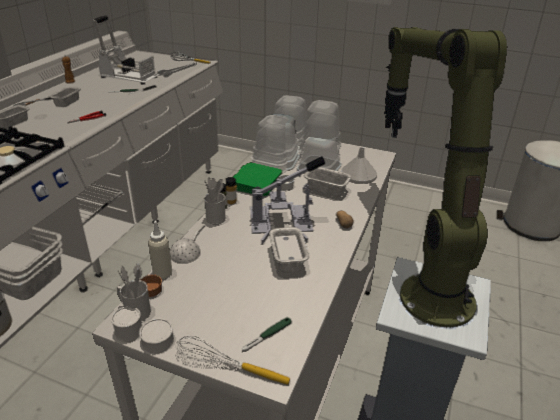

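View pics/top0.png

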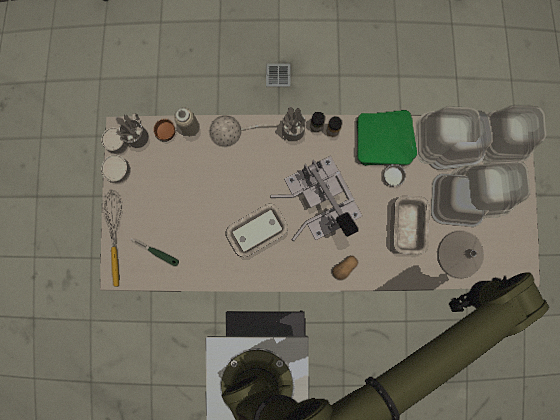

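View zoom.

The side view shows the press in the middle of the table, with its black paddle at about (315,163). The boarded pan is in front of the mouth at about (289,250). In the top view, the pan with the white board is at (257,231), the press is around (325,195) with its mouth to the left, and the paddle is at (347,224). I'll zoom in next.

```bash
python3 - <<'E'
import cv2
a=cv2.imread('pics/top0.png')[140:275,215:375]; cv2.imwrite('pics/topz.png',cv2.resize(a,None,fx=5,fy=4.4,interpolation=cv2.INTER_CUBIC) if 0 else cv2.resize(a,None,fx=4.4,fy=4.4,interpolation=cv2.INTER_CUBIC))
a=cv2.imread('pics/side0.png')[145:285,220:360]; cv2.imwrite('pics/sidez.png',cv2.resize(a,None,fx=4.2,fy=4.2,interpolation=cv2.INTER_CUBIC))
E
```

```text
(no output)
```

View pics/topz.png

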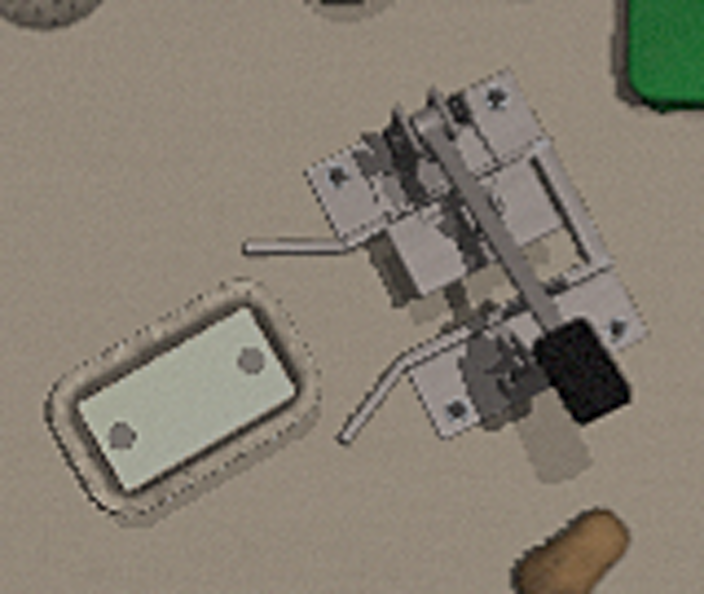

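View pics/sidez.png

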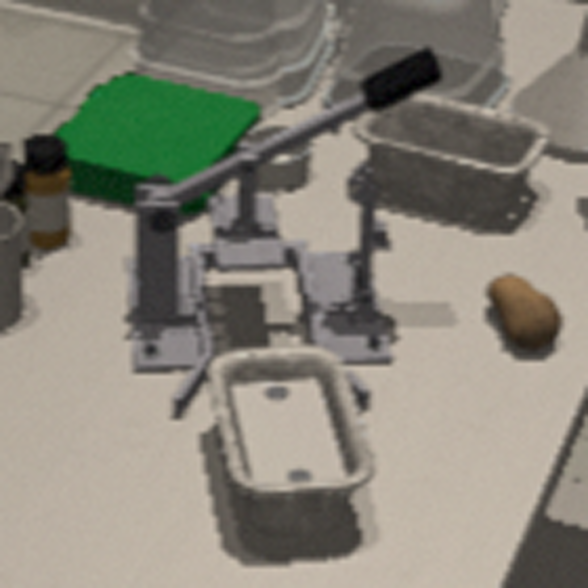

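```bash
cat > h.py <<'E'
import numpy as np, cv2
from plant import imaging, observe
M={n:imaging.camera_model(n) for n in('side','top')}
def ray(n,u,v):
    m=M[n];x=np.array([(u-m['cx'])/m['fx'],(v-m['cy'])/m['fy']]);y=x.copy()
    for _ in range(20): y=x/(1+m['k1']*(y@y))
    T=m['cam_to_world'];d=T[:3,:3]@[*y,1];return T[:3,3],d/np.linalg.norm(d)
def cast(n,u,v,z):
    o,d=ray(n,u,v);return o+d*(z-o[2])/d[2]
def tri(a,b):
    (o,d),(p,e)=ray('top',*a),ray('side',*b)
    s=np.linalg.lstsq(np.c_[d,-e],p-o,rcond=None)[0];A,B=o+s[0]*d,p+s[1]*e
    return (A+B)/2,np.linalg.norm(A-B)
Z=lambda x,y:((x+.5)/4.4-.5+215,(y+.5)/4.4-.5+140)
S=lambda x,y:((x+.5)/4.2-.5+220,(y+.5)/4.2-.5+145)
E
python3 - <<'E'
from h import *
np.set_printoptions(precision=4,suppress=True)
print('paddle',tri(Z(580,368),S(402,76)))
print('flareA',tri(Z(245,248),S(178,406)),'B',tri(Z(343,440),S(362,400)))
print('dots',tri(Z(252,361),S(277,393)),tri(Z(120,436),S(299,475)))
p={k:cast('top',*Z(*v),z)[:2] for k,v,z in [('fA',(245,248),.02),('fB',(343,440),.02),('kA',(350,242),.02),('kB',(405,358),.02),('eA',(545,145),.02),('eB',(610,262),.02),('p1',(305,172),.003),('p2',(510,70),.003),('p3',(645,335),.003),('p4',(447,438),.003)]}
for k in p: print(k,p[k])
d=lambda a,b:np.linalg.norm(p[a]-p[b])
print(d('fA','fB'),d('kA','kB'),d('kA','eA'),d('eA','eB'))
ang=lambda v:np.degrees(np.arctan2(v[1],v[0]))
for a,b in[('fB','fA'),('kB','kA'),('eB','eA'),('p4','p1'),('p3','p2')]:print('x ang',ang(p[b]-p[a]))
for a,b in[('eA','kA'),('eB','kB'),('p2','p1'),('p3','p4')]:print('y ang-90',ang(p[b]-p[a])-90)
a=imaging.get_image('top');h=a.astype(int)
m=((h[...,1]>h[...,0]+2)&(h.min(2)>120)).astype(np.uint8);m[:200]=0;m[265:]=0;m[:,:225]=0;m[:,295:]=0
c=max(cv2.findContours(m,0,2)[0],key=cv2.contourArea);r=cv2.minAreaRect(c);print(r)
q=np.array([cast('top',*x,.046) for x in cv2.boxPoints(r)]);print(q.mean(0),np.linalg.norm(q-np.roll(q,1,0),axis=1),[ang(q[i]-q[i-1]) for i in range(4)])
E
```

```text
paddle (array([ 0.4785, -0.2534,  0.229 ]), np.float64(0.002319114814530379))
flareA (array([ 0.5835, -0.0419,  0.0114]), np.float64(0.0008612601663973448)) B (array([ 0.4491, -0.1104,  0.0092]), np.float64(0.003248156726487781))
dots (array([ 0.5009, -0.0473,  0.0449]), np.float64(0.0007300892824479966)) (array([0.4489, 0.0436, 0.0477]), np.float64(0.0005237782123884916))
fA [ 0.5828 -0.042 ]
fB [ 0.447  -0.1106]
kA [ 0.5869 -0.1162]
kB [ 0.5045 -0.1544]
eA [ 0.6563 -0.2555]
eB [ 0.5722 -0.3004]
p1 [ 0.6399 -0.0846]
p2 [ 0.7144 -0.2329]
p3 [ 0.5218 -0.3269]
p4 [ 0.449  -0.1846]
0.15212565464317931 0.09081512217246636 0.1556469742845828 0.09535810935404669
x ang 26.79701286189217
x ang 24.908743257072487
x ang 28.107519344982357
x ang 27.64358744339017
x ang 26.024317964459016
y ang-90 26.49403564027699
y ang-90 24.877253563966264
y ang-90 26.670210945539125
y ang-90 27.074960959688696
((264.2227783203125, 225.95335388183594), (21.738431930541992, 26.2012882232666), 59.74356460571289)
[ 0.4875 -0.0241  0.046 ] [0.0663 0.0798 0.0664 0.0795] [np.float64(30.32138673066688), np.float64(-59.718804398218225), np.float64(-149.9362007012534), np.float64(120.18300677083708)]
```

Press yaw comes out at about 26.5°, with its origin at about (0.579, -0.204). The paddle was triangulated at z = 0.229 and press x = -115 mm, which matches the text. The pan sits at press (-3, +227) mm, yawed about 3° off, with its board at z = 0.046. I'll push its rear rim with two half-open fingers, tool y along press x.

Emit:
apply_moves(commands="0.45 0.15 -0.14 -0.1 -0.09; 0.45 0.3 -0.28 -0.25 -0.18; 0.45 0.45 -0.42 -0.4 -0.27; 0.45 0.6 -0.56 -0.5 -0.36; 0.45 0.75 -0.7 -0.5 -0.45")

```text
time: 0.65
tool_pos: [0.3615, -0.3904, 0.329]
eef_rot: [3.136, 0.003, 1.171]
wrist_force: [0.7, 0.5, 0.8]
width: 0.0386
finger_force: 0.0
```

```bash
cat >> h.py <<'E'
from scipy.spatial.transform import Rotation as R
O=np.array([.579,-.204,0]);Y=np.radians(26.5)
P=R.from_euler('z',Y).as_matrix()
def to(px,py,z,rel=None):
    s=observe();T=R.from_euler('xyz',s['eef_rot']);
    yaw=T.as_euler('xyz')[2];dy=(Y+np.pi/2-yaw+np.pi)%(2*np.pi)-np.pi
    d=T.as_matrix().T@(O+P@[px,py,0]+[0,0,z]-s['tool_pos'])/.2
    print('t',round(s['time'],2),'pos',s['tool_pos'].round(4),'press',(P.T@(s['tool_pos']-O)).round(4),'rot',s['eef_rot'].round(3),'F',s['wrist_force'].round(1),'w',round(s['width'],3),'q',s['q'].round(2))
    print('units',d.round(3),'roll',round(-dy/(np.pi/2),3))
E
python3 -c "
from h import *
to(0,.37,.30)"
```

```text
t 0.65 pos [ 0.3615 -0.3904  0.329 ] press [-0.2778 -0.0697  0.329 ] rot [3.136e+00 3.000e-03 1.171e+00] F [0.7 0.5 0.8] w 0.039 q [ 1.01  0.04 -0.25  1.57  0.01  1.52  0.36]
units [ 2.485 -0.767  0.134] roll -0.549
```

Emit:
apply_moves(commands="0.45 0.2 0 0 -0.09; 0.45 0.4 0 0 -0.18; 0.45 0.6 0 0 -0.27; 0.45 0.8 0 0 -0.36; 0.45 1.0 0 0 -0.45")

```text
time: 1.15
tool_pos: [0.4392, -0.2058, 0.3253]
eef_rot: [-3.141, 0.0, 1.877]
wrist_force: [0.9, -0.4, 0.3]
width: 0.0386
finger_force: 0.0
```

```bash
python3 -c "
from h import *
to(0,.365,.25)"
```

```text
t 1.15 pos [ 0.4392 -0.2058  0.3253] press [-0.126   0.0607  0.3253] rot [-3.141  0.     1.877] F [ 0.9 -0.4  0.3] w 0.039 q [ 0.84 -0.05 -0.43  1.67 -0.02  1.52  0.71]
units [1.601 0.386 0.376] roll -0.099
```

Emit:
apply_moves(commands="0.45 0.2 0.08 0 -0.05; 0.45 0.4 0.15 0 -0.1; 0.45 0.6 0.2 0 -0.1; 0.45 0.8 0.25 0 -0.1; 0.45 1.0 0.3 0 -0.1")

```text
time: 1.65
tool_pos: [0.4365, 0.0031, 0.3252]
eef_rot: [-3.141, 0.0, 2.029]
wrist_force: [0.7, 0.3, 0.1]
width: 0.0387
finger_force: 0.0
```

```bash
python3 -c "
from h import *
to(0,.365,.063)"
```

```text
t 1.65 pos [0.4365 0.0031 0.3252] press [-0.0351  0.2489  0.3252] rot [-3.141  0.     2.029] F [0.7 0.3 0.1] w 0.039 q [ 0.68 -0.18 -0.64  1.75 -0.11  1.53  0.51]
units [0.582 0.173 1.311] roll -0.003
```

Emit:
apply_moves(commands="0.45 0.2 0.05 0 0; 0.45 0.4 0.11 0 0; 0.45 0.58 0.17 0 0; 0.45 0.58 0.17 0.25 0; 0.45 0.58 0.17 0.5 0")

```text
time: 2.15
tool_pos: [0.417, 0.1219, 0.2253]
eef_rot: [3.138, 0.003, 2.032]
wrist_force: [1.1, -0.7, -0.6]
width: 0.0385
finger_force: 0.0
```

```bash
python3 -c "
from h import *
to(0,.365,.063)"
```

```text
t 2.15 pos [0.417  0.1219 0.2253] press [0.0004 0.3639 0.2253] rot [3.138e+00 3.000e-03 2.032e+00] F [ 1.1 -0.7 -0.6] w 0.038 q [ 0.59 -0.17 -0.83  1.93 -0.13  1.33  0.26]
units [ 0.008 -0.005  0.812] roll -0.001
```

Emit:
apply_moves(commands="0.45 0 0 0.2 0; 0.45 0 0 0.4 0; 0.45 0 0 0.6 0; 0.45 0 0 0.8 0; 0.45 0 0 0.8 0")

```text
time: 2.65
tool_pos: [0.4114, 0.1197, 0.061]
eef_rot: [-3.132, -0.005, 2.03]
wrist_force: [-1.8, 0.4, -0.2]
width: 0.0388
finger_force: 0.0
```

```bash
python3 - <<'E'
from h import *
to(0,.12,.063)
a=imaging.get_image('top')[140:275,215:375,::-1];cv2.imwrite('pics/t1.png',cv2.resize(a,None,fx=4.4,fy=4.4,interpolation=2))
E
```

```text
t 2.65 pos [0.4114 0.1197 0.061 ] press [-0.0055  0.3644  0.061 ] rot [-3.132 -0.005  2.03 ] F [-1.8  0.4 -0.2] w 0.039 q [ 0.56  0.07 -0.91  2.13  0.06  0.98  0.07]
units [-1.222  0.032 -0.016] roll -0.002
```

View pics/t1.png

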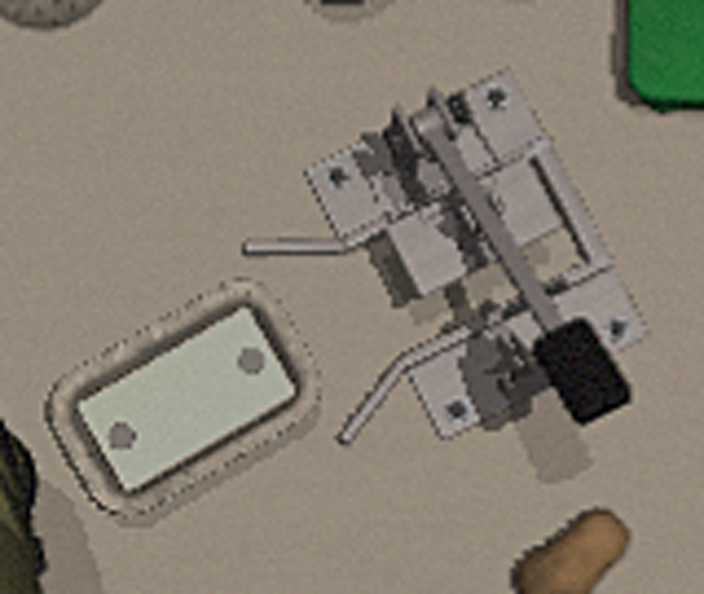

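The pan hasn't moved, and the gripper is behind it at lower left. I'll push along tool -x.

Emit:
apply_moves(commands="0.45 -0.1 0.02 0 0; 0.45 -0.18 0.03 0 0; 0.45 -0.25 0.03 0 0; 0.45 -0.32 0.03 0 0; 0.45 -0.4 0.03 0 0")

```text
time: 3.2
tool_pos: [0.4579, 0.0498, 0.066]
eef_rot: [3.141, 0.001, 2.028]
wrist_force: [-0.0, -0.1, 0.3]
width: 0.0382
finger_force: 0.0
```

Emit:
apply_moves(commands="0.45 -0.07 0 0 0; 0.45 -0.14 0 0 0; 0.45 -0.2 0 0 0; 0.45 -0.2 0 0 0")

```text
time: 3.6
tool_pos: [0.4754, 0.0136, 0.0653]
eef_rot: [3.142, 0.0, 2.026]
wrist_force: [-0.8, 1.2, -0.2]
width: 0.0381
finger_force: 0.0
```

```bash
cat >> h.py <<'E'
def board(sv=None):
    a=imaging.get_image('top');h=a.astype(int)
    if sv:cv2.imwrite(sv,cv2.resize(a[140:275,215:375,::-1],None,fx=4.4,fy=4.4,interpolation=2))
    m=((h[...,1]>=h[...,0]+3)&(h.min(2)>100)).astype(np.uint8);m[:165]=0;m[265:]=0;m[:,:222]=0;m[:,345:]=0
    m=cv2.morphologyEx(m,cv2.MORPH_CLOSE,np.ones((5,5)))
    c=max(cv2.findContours(m,0,2)[0],key=cv2.contourArea);r=cv2.minAreaRect(c)
    q=np.array([cast('top',*x,.046) for x in cv2.boxPoints(r)]);e=np.diff(q[:3],axis=0);L=np.linalg.norm(e,axis=1);l=e[L.argmax()]
    print('board',(P.T@(q.mean(0)-O)).round(4),L.round(3),'yaw',(np.degrees(np.arctan2(l[1],l[0])-Y)%180-90).round(1))
E
python3 - <<'E'
from h import *
to(0,.12,.063);board('pics/t2.png')
E
```

```text
t 3.6 pos [0.4754 0.0136 0.0653] press [0.0044 0.241  0.0653] rot [3.142 0.    2.026] F [-0.8  1.2 -0.2] w 0.038 q [ 0.68  0.17 -0.8   2.03  0.14  1.    0.26]
units [-0.605 -0.017  0.012] roll -0.005
board [-0.0003  0.1846  0.046 ] [0.045 0.066] yaw -86.9
```

View pics/t2.png

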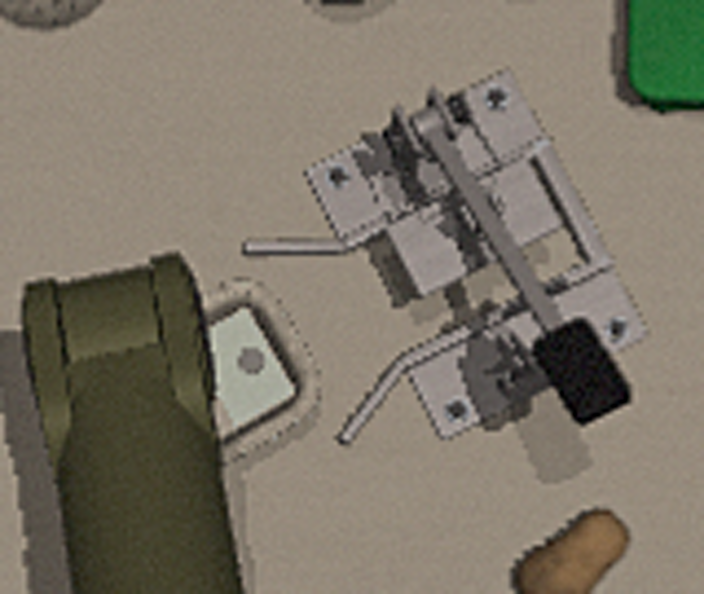

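The arm looks as if it's over the pan, but the pan hasn't moved and the force is small. I'll check from the side.

```bash
python3 - <<'E'
from h import *
a=imaging.get_image('side')[145:285,220:360,::-1];cv2.imwrite('pics/s2.png',cv2.resize(a,None,fx=4.2,fy=4.2,interpolation=2))
print(cast('top',*Z(200,345),.046), cast('top',*Z(110,330),.3))
E
```

```text
[ 0.51165172 -0.01147373  0.046     ] [0.49686323 0.03057361 0.3       ]
```

View pics/s2.png

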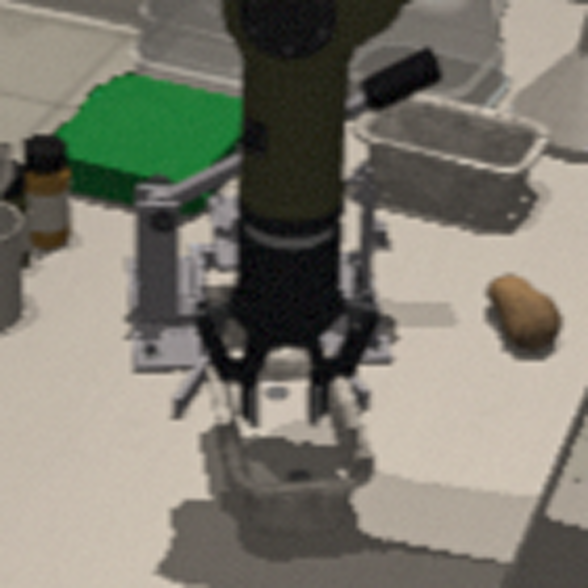

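```bash
python3 - <<'E'
from h import *
for u in[(250,418),(317,418)]:
  for z in(.03,.05,.07,.09,.11): print(u,z,(P.T@(cast('side',*S(*u),z)-O)).round(3))
print((P.T@(cast('side',*S(300,490),.065)-O)).round(3),(P.T@(cast('top',*Z(80,460),.065)-O)).round(3),(P.T@(cast('top',*Z(285,335),.065)-O)).round(3))
E
```

```text
(250, 418) 0.03 [0.022 0.186 0.03 ]
(250, 418) 0.05 [0.025 0.212 0.05 ]
(250, 418) 0.07 [0.027 0.238 0.07 ]
(250, 418) 0.09 [0.03  0.263 0.09 ]
(250, 418) 0.11 [0.033 0.289 0.11 ]
(317, 418) 0.03 [-0.03   0.189  0.03 ]
(317, 418) 0.05 [-0.026  0.215  0.05 ]
(317, 418) 0.07 [-0.023  0.241  0.07 ]
(317, 418) 0.09 [-0.019  0.266  0.09 ]
(317, 418) 0.11 [-0.015  0.292  0.11 ]
[-0.002  0.317  0.065] [-0.01   0.311  0.065] [0.004 0.147 0.065]
```

The tips measure about 0.07 m high by the side view. They passed over the rim without touching it, so they sit higher than the nominal value. I'll back out, go lower behind the pan and measure the tips there.

Emit:
apply_moves(commands="0.45 0 0 -0.2 0; 0.45 0.2 0 -0.2 0; 0.45 0.4 0 -0.2 0; 0.45 0.62 -0.02 -0.2 0; 0.45 0.62 -0.02 0 0")

```text
time: 4.2
tool_pos: [0.4182, 0.131, 0.0699]
eef_rot: [3.131, 0.007, 2.037]
wrist_force: [1.6, -0.1, -0.2]
width: 0.0384
finger_force: 0.0
```

Emit:
apply_moves(commands="0.45 0 0 0.05 0; 0.45 0 0 0.1 0; 0.45 0 0 0.1 0")

```text
time: 4.5
tool_pos: [0.4155, 0.1244, 0.0444]
eef_rot: [-3.139, -0.002, 2.028]
wrist_force: [0.3, 1.1, -0.1]
width: 0.0386
finger_force: 0.0
```

```bash
python3 - <<'E'
from h import *
to(0,.37,.045)
s=observe();print(s['q'])
a=imaging.get_image('side')[185:325,220:360,::-1];cv2.imwrite('pics/s3.png',cv2.resize(a,None,fx=4.2,fy=4.2,interpolation=2))
E
```

```text
t 4.5 pos [0.4155 0.1244 0.0444] press [2.000e-04 3.668e-01 4.440e-02] rot [-3.139e+00 -2.000e-03  2.028e+00] F [ 0.3  1.1 -0.1] w 0.039 q [ 0.56  0.12 -0.94  2.14  0.12  0.94  0.02]
units [ 0.016 -0.001 -0.003] roll -0.004
[ 0.56335875  0.11766208 -0.93800449  2.13560457  0.11513007  0.94197006
  0.01743416]
```

View pics/s3.png

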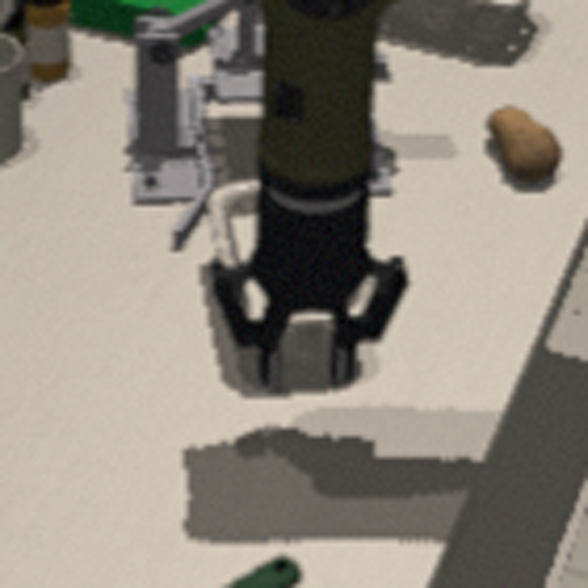

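The fingers are now behind the pan's near end, with the tips at crop (265,385) and (342,385).

```bash
python3 - <<'E'
from h import *
for u in[(265,385),(342,385)]:
  for z in(.02,.03,.04,.05,.06): print(u,z,(P.T@(cast('side',(u[0]+.5)/4.2-.5+220,(u[1]+.5)/4.2-.5+185,z)-O)).round(3))
E
```

```text
(265, 385) 0.02 [0.024 0.333 0.02 ]
(265, 385) 0.03 [0.025 0.344 0.03 ]
(265, 385) 0.04 [0.026 0.355 0.04 ]
(265, 385) 0.05 [0.028 0.367 0.05 ]
(265, 385) 0.06 [0.029 0.378 0.06 ]
(342, 385) 0.02 [-0.032  0.336  0.02 ]
(342, 385) 0.03 [-0.03   0.348  0.03 ]
(342, 385) 0.04 [-0.028  0.359  0.04 ]
(342, 385) 0.05 [-0.026  0.37   0.05 ]
(342, 385) 0.06 [-0.025  0.381  0.06 ]
```

Emit:
apply_moves(commands="0.45 0 0 0.04 0; 0.45 0 0 0.07 0; 0.45 0 0 0.07 0")

```text
time: 4.85
tool_pos: [0.4158, 0.1246, 0.0307]
eef_rot: [-3.14, -0.001, 2.028]
wrist_force: [0.1, 0.5, 0.4]
width: 0.0386
finger_force: 0.0
```

Emit:
apply_moves(commands="0.45 -0.08 0 0 0; 0.45 -0.15 0 0 0; 0.45 -0.22 0 0 0; 0.45 -0.29 0 0 0; 0.45 -0.36 0 0 0")

```text
time: 5.35
tool_pos: [0.4485, 0.0599, 0.0315]
eef_rot: [3.141, -0.001, 2.028]
wrist_force: [-1.7, 3.2, 2.0]
width: 0.0383
finger_force: 2.1
```

```bash
python3 - <<'E'
from h import *
to(0,.099,.03);board('pics/t3.png')
E
```

```text
t 5.35 pos [0.4485 0.0599 0.0315] press [0.0009 0.2945 0.0315] rot [ 3.141e+00 -1.000e-03  2.028e+00] F [-1.7  3.2  2. ] w 0.038 q [ 0.64  0.19 -0.87  2.11  0.18  0.92  0.12]
units [-0.977 -0.     0.007] roll -0.003
board [-0.0097  0.197   0.046 ] [0.131 0.066] yaw 0.1
```

View pics/t3.png

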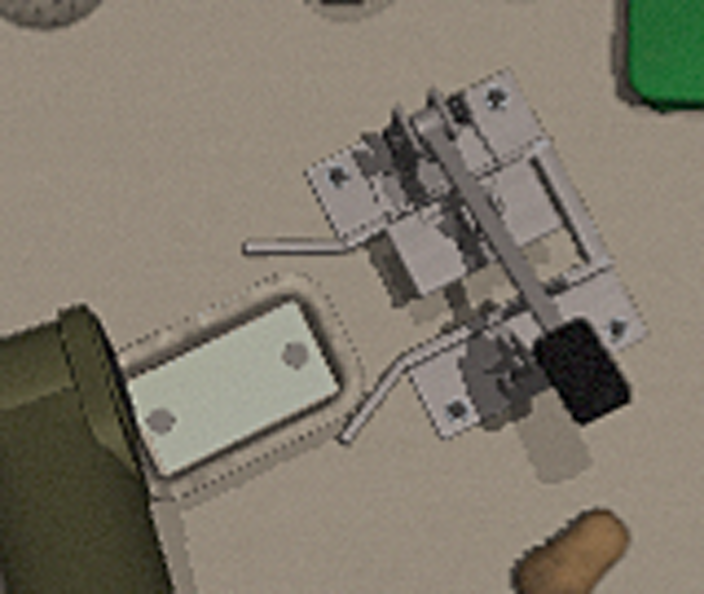

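The pan is moving and has squared up (yaw about 0°), with x at about -8 mm. The flares will centre it. I'll continue with a slight drift towards +x.

Emit:
apply_moves(commands="0.45 -0.07 0.01 0 0; 0.45 -0.14 0.02 0 0; 0.45 -0.21 0.03 0 0; 0.45 -0.28 0.04 0 0; 0.45 -0.35 0.04 0 0")

```text
time: 5.9
tool_pos: [0.4868, 0.0004, 0.0314]
eef_rot: [3.141, -0.0, 2.029]
wrist_force: [-1.8, 4.2, 2.7]
width: 0.0383
finger_force: 2.3
```

```bash
python3 - <<'E'
from h import *
to(0,.099,.03);board('pics/t4.png')
E
```

```text
t 5.9 pos [4.868e-01 4.000e-04 3.140e-02] press [0.0087 0.224  0.0314] rot [ 3.141 -0.     2.029] F [-1.8  4.2  2.7] w 0.038 q [ 0.69  0.26 -0.81  2.03  0.23  0.94  0.22]
units [-0.625 -0.041  0.007] roll -0.003
board [-0.0015  0.1261  0.046 ] [0.129 0.066] yaw 0.1
```

Emit:
apply_moves(commands="0.45 -0.07 0 0 0; 0.45 -0.14 0 0 0; 0.45 -0.21 0 0 0; 0.45 -0.28 0 0 0; 0.45 -0.35 0 0 0")

```text
time: 6.45
tool_pos: [0.5175, -0.0628, 0.0313]
eef_rot: [-3.141, -0.0, 2.029]
wrist_force: [-1.0, 4.9, 3.1]
width: 0.0385
finger_force: 2.1
```

```bash
python3 - <<'E'
from h import *
to(0,.099,.03);board('pics/t5.png')
E
```

```text
t 6.45 pos [ 0.5175 -0.0628  0.0313] press [0.0079 0.1538 0.0313] rot [-3.141 -0.     2.029] F [-1.   4.9  3.1] w 0.039 q [ 0.74  0.33 -0.76  1.95  0.27  0.96  0.31]
units [-0.274 -0.038  0.007] roll -0.003
board [-0.0015  0.0667  0.046 ] [0.084 0.066] yaw 0.1
```

Emit:
apply_moves(commands="0.45 -0.05 0 0 0; 0.45 -0.1 0 0 0; 0.45 -0.15 0 0 0; 0.45 -0.19 0 0 0; 0.45 -0.22 0 0 0")

```text
time: 7.0
tool_pos: [0.5369, -0.1019, 0.0313]
eef_rot: [3.142, 0.0, 2.028]
wrist_force: [-1.8, 3.6, 1.8]
width: 0.0386
finger_force: 2.0
```

Emit:
apply_moves(commands="0.45 -0.015 0 0 0; 0.45 -0.03 0 0 0; 0.45 -0.045 0 0 0")

```text
time: 7.3
tool_pos: [0.5404, -0.1092, 0.0313]
eef_rot: [-3.141, -0.0, 2.029]
wrist_force: [-1.4, 3.6, 0.1]
width: 0.0383
finger_force: 1.7
```

```bash
python3 - <<'E'
from h import *
to(0,.099,.03)
E
```

```text
t 7.3 pos [ 0.5404 -0.1092  0.0313] press [0.0078 0.102  0.0313] rot [-3.141 -0.     2.029] F [-1.4  3.6  0.1] w 0.038 q [ 0.77  0.39 -0.72  1.88  0.3   0.99  0.38]
units [-0.015 -0.039  0.007] roll -0.003
```

Next I'll creep forward until the force rises at the stop.

Emit:
apply_moves(commands="0.45 -0.01 0 0 0; 0.45 -0.02 0 0 0; 0.45 -0.02 0 0 0")

```text
time: 7.6
tool_pos: [0.5425, -0.1134, 0.0313]
eef_rot: [3.142, 0.001, 2.028]
wrist_force: [0.2, 2.6, -1.0]
width: 0.0383
finger_force: 0.9
```

Emit:
apply_moves(commands="0.45 -0.01 0 0 0; 0.45 -0.01 0 0 0")

```text
time: 7.8
tool_pos: [0.5432, -0.115, 0.0313]
eef_rot: [-3.141, 0.0, 2.029]
wrist_force: [-0.9, 2.1, 0.3]
width: 0.0385
finger_force: 1.1
```

Emit:
apply_moves(commands="0.45 -0.01 0 0 0; 0.45 -0.01 0 0 0")

```text
time: 8.0
tool_pos: [0.5433, -0.115, 0.0313]
eef_rot: [-3.14, -0.002, 2.029]
wrist_force: [-3.6, 5.0, 2.8]
width: 0.0381
finger_force: 3.2
```

Emit:
apply_moves(commands="0.45 -0.01 0 0 0; 0.45 -0.01 0 0 0")

```text
time: 8.2
tool_pos: [0.5433, -0.115, 0.0313]
eef_rot: [-3.139, -0.005, 2.03]
wrist_force: [-5.8, 8.8, 5.4]
width: 0.0383
finger_force: 5.3
```

Emit:
apply_moves(commands="0.45 0.1 0 0 0; 0.45 0.25 0 0 0; 0.45 0.5 0 0 0; 0.45 0.5 0 -0.2 0; 0.45 0.5 0 -0.45 0")

```text
time: 8.7
tool_pos: [0.4978, -0.0272, 0.1202]
eef_rot: [-3.137, -0.001, 2.032]
wrist_force: [1.7, -1.4, -0.3]
width: 0.0388
finger_force: 0.0
```

Emit:
apply_moves(commands="0.2 0 0 -0.25 0; 0 0 0 -0.5 0; 0 0 0 -0.75 0; 0 0 0 -1 0; 0 -0.1 0 -1 0")

```text
time: 9.2
tool_pos: [0.5128, -0.0441, 0.3294]
eef_rot: [3.132, 0.011, 2.032]
wrist_force: [1.9, 0.3, -0.2]
width: 0.0002
finger_force: 0.0
```

```bash
python3 - <<'E'
from h import *
to(-.115,0,.30);board('pics/t6.png')
a=imaging.get_image('side')[145:285,220:360,::-1];cv2.imwrite('pics/s6.png',cv2.resize(a,None,fx=4.2,fy=4.2,interpolation=2))
x=cv2.imread('pics/t6.png');y=cv2.imread('pics/s6.png')
cv2.imwrite('pics/c6.png',cv2.resize(np.hstack([x[:588],y]),(800,364)))
E
```

```text
t 9.2 pos [ 0.5128 -0.0441  0.3294] press [0.0121 0.1726 0.3294] rot [3.132 0.011 2.032] F [ 1.9  0.3 -0.2] w 0.0 q [ 0.84  0.02 -0.82  1.6   0.02  1.51  0.49]
units [-0.862 -0.636  0.15 ] roll -0.001
board [-0.0015  0.0455  0.046 ] [0.039 0.066] yaw 89.4
```

View pics/c6.png

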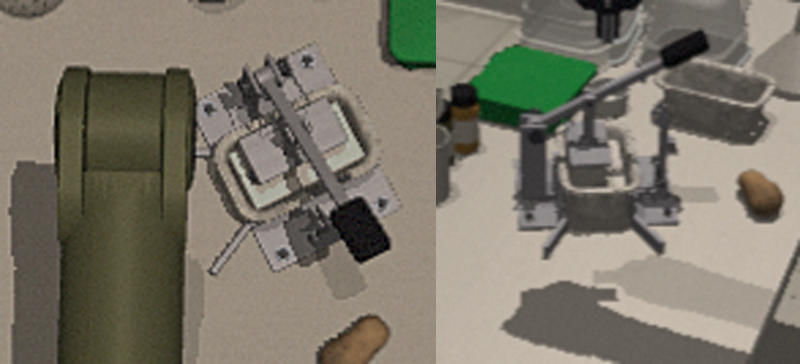

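The pan is fully seated, level and square under the raised foot. In the top half, the paddle is at (360,230). Now I'll bring the closed fingers over the paddle.

Emit:
apply_moves(commands="0 -0.2 -0.17 0 0; 0 -0.4 -0.34 0 0; 0 -0.6 -0.5 0 0; 0 -0.8 -0.65 0 0; 0 -0.86 -0.67 0 0")

```text
time: 9.8
tool_pos: [0.4617, -0.2658, 0.3188]
eef_rot: [-3.137, -0.001, 2.02]
wrist_force: [0.6, -0.5, 0.4]
width: 0.0001
finger_force: 0.0
```

Emit:
apply_moves(commands="0 0 0 0.1 0; 0 0 0 0.2 0; 0 0 0 0.25 0; 0 0 0 0.25 0")

```text
time: 10.2
tool_pos: [0.4643, -0.2588, 0.2689]
eef_rot: [-3.139, -0.004, 2.029]
wrist_force: [0.3, -0.1, 1.1]
width: 0.0003
finger_force: 0.0
```

```bash
python3 - <<'E'
from h import *
to(-.123,0,.26)
E
```

```text
t 10.2 pos [ 0.4643 -0.2588  0.2689] press [-0.1271  0.0021  0.2689] rot [-3.139 -0.004  2.029] F [ 0.3 -0.1  1.1] w 0.0 q [ 1.05  0.09 -0.62  1.66  0.05  1.42  0.88]
units [-0.011  0.021  0.044] roll -0.003
```

Emit:
apply_moves(commands="0 -0.01 0.01 0.05 0; 0 -0.01 0.01 0.1 0; 0 -0.01 0.01 0.15 0; 0 -0.01 0.01 0.15 0")

```text
time: 10.6
tool_pos: [0.4677, -0.2605, 0.2399]
eef_rot: [-3.141, -0.002, 2.029]
wrist_force: [2.1, 0.7, 1.3]
width: -0.0002
finger_force: 0.5
```

Emit:
apply_moves(commands="0 0 0 0.05 0; 0 0 0 0.1 0; 0 0 0 0.1 0")

```text
time: 10.9
tool_pos: [0.4676, -0.2608, 0.2199]
eef_rot: [-3.141, -0.001, 2.028]
wrist_force: [0.3, 1.0, 0.7]
width: 0.0002
finger_force: 0.7
```

```bash
cat >> h.py <<'E'
def dark(n,box,t=45):
    a=imaging.get_image(n);x0,x1,y0,y1=box
    m=(a[y0:y1,x0:x1].max(2)<t).astype(np.uint8)
    k,l,s,c=cv2.connectedComponentsWithStats(m)
    for i in range(1,k):
        if s[i,4]>15: print(n,'blob',s[i,:4]+[x0,y0,0,0],s[i,4],(c[i]+[x0,y0]).round(1))
E
python3 - <<'E'
from h import *
a0=cv2.imread('pics/side0.png')
m=(a0[150:180,295:335].max(2)<45).astype(np.uint8);ys,xs=np.nonzero(m);print('ref side',xs.min()+295,xs.max()+295,ys.min()+150,ys.max()+150,len(xs))
dark('side',(270,360,110,230));dark('top',(325,375,200,260))
a=imaging.get_image('side');print(np.abs(a[:,:,::-1].astype(int)-a0).max(2)[140:215:4,290:336:3])
E
```

```text
ref side 306 324 157 170 147
side blob [303 110  37  65] 1158 [320.8 137.6]
top blob [332 200  22  60] 302 [342.6 222.6]
[[  1   2   2   3  28 115  95  62 128 140 147 161 131 104  76  65]
 [  2   2   2   3   3  85 107   6  50 119 123 124  69  71 108  90]
 [  1   2   3   3   5   1  68  98  37  97  90 107 102  99  88   4]
 [  2   3   3   2   4   0   3  57  96  94  86  94  82  63   5   4]
 [  3   5   2   3   4   0   2   4   5  73  51  65   4   2   4   2]
 [  4   1   1   3   2   2   4   2  65  11  33  16   3   1   1   2]
 [  2   5   2   1   3  29 113  96  27  33  36  24  40   3   3   2]
 [  3   3   1   6  18  44   5   3  10  86 163 168  60   1   2   2]
 [  4   6  35  13  68  31  97  82  81  41   4   2   4   3   1   2]
 [ 18  89  30  44 121  46   8   7   3   1   5   2   4   5   3   4]
 [ 21  66  22   6   3   3   1   3   5   4   3   3   2   1   3   1]
 [  2   2   4   2   3   1   4   1   1   3   2   4   3   1   3   1]
 [  2   3   4   3   3   2   3   2   2   2   2   2   3   3   2   3]
 [  7   2   4   3   3   1   2   2   4   3   4   2   5   4   2   3]
 [ 72  23   5   4   3   6   2   3   3   1   1   6   1   3   2   2]
 [ 58  46   2   1   2   2   2   2   4   1   1   4   5   4   2   2]
 [ 40  63  56   5   3   2   4   1   2   2   3   1   3   5   3   2]
 [109  65  59   3   3   2   3   4   4   5   4   2   1   3   3   2]
 [ 24  77  63  10   3   2   2   3   4   1   2   2   1   1  13   3]]
```

The lever is already moving: the paddle's lower edge is at row 175, against 170 before. I'll keep pressing along the arc.

Emit:
apply_moves(commands="0 0 -0.02 0.05 0; 0 0 -0.03 0.1 0; 0 0 -0.04 0.15 0; 0 0 -0.05 0.2 0; 0 0 -0.05 0.2 0")

```text
time: 11.55
tool_pos: [0.458, -0.2656, 0.1796]
eef_rot: [-3.14, -0.002, 2.028]
wrist_force: [-2.3, -0.6, 3.1]
width: 0.0002
finger_force: 1.4
```

```bash
python3 - <<'E'
from h import *
to(-.14,0,.12)
dark('side',(270,360,130,230));dark('top',(325,375,200,260))
E
```

```text
t 11.55 pos [ 0.458  -0.2656  0.1796] press [-0.1357 -0.0011  0.1796] rot [-3.140e+00 -2.000e-03  2.028e+00] F [-2.3 -0.6  3.1] w 0.0 q [ 1.05  0.14 -0.62  1.79  0.08  1.24  0.87]
units [ 0.005 -0.021  0.298] roll -0.004
side blob [306 130  35  53] 953 [322.9 152.5]
side blob [270 181   7   6] 19 [273.2 183.4]
top blob [334 200  25  60] 296 [343.9 225.6]
```

Emit:
apply_moves(commands="0 0 -0.01 0.05 0; 0 0 -0.02 0.1 0; 0 0 -0.02 0.15 0; 0 0 -0.03 0.2 0; 0 0 -0.03 0.2 0")

```text
time: 12.15
tool_pos: [0.454, -0.2683, 0.1408]
eef_rot: [3.141, 0.001, 2.028]
wrist_force: [-0.7, -1.9, 4.6]
width: 0.0001
finger_force: 2.1
```

```bash
python3 - <<'E'
from h import *
to(-.145,0,.12)
dark('side',(270,360,140,230));dark('top',(325,375,200,260))
E
```

```text
t 12.15 pos [ 0.454  -0.2683  0.1408] press [-0.1406 -0.0018  0.1408] rot [3.141e+00 1.000e-03 2.028e+00] F [-0.7 -1.9  4.6] w 0.0 q [ 1.05  0.16 -0.61  1.84  0.1   1.16  0.86]
units [ 0.009 -0.022  0.104] roll -0.003
side blob [307 140  34  51] 931 [323.7 162.8]
side blob [270 181   7   8] 19 [272.7 184.3]
top blob [336 201  23  59] 290 [343.7 228.1]
```

Emit:
apply_moves(commands="0 0 0 0.03 0; 0 0 0 0.05 0; 0 0 0 0.05 0")

```text
time: 12.55
tool_pos: [0.4534, -0.2681, 0.1306]
eef_rot: [-3.141, -0.001, 2.028]
wrist_force: [0.3, -1.3, 1.7]
width: 0.0001
finger_force: 1.1
```

Emit:
apply_moves(commands="0 0 0 0.02 0; 0 0 0 0.04 0; 0 0 0 0.04 0")

```text
time: 12.85
tool_pos: [0.4531, -0.2683, 0.1233]
eef_rot: [-3.14, -0.0, 2.028]
wrist_force: [-3.7, -1.5, 5.2]
width: 0.0001
finger_force: 2.4
```

Emit:
apply_moves(commands="0 0 0 0.02 0; 0 0 0 0.02 0")

```text
time: 13.05
tool_pos: [0.453, -0.2683, 0.1197]
eef_rot: [-3.14, -0.0, 2.028]
wrist_force: [-4.6, -0.2, 10.2]
width: 0.0
finger_force: 5.1
```

```bash
python3 - <<'E'
from h import *
to(-.145,0,.12)
dark('side',(270,360,140,230))
E
```

```text
t 13.05 pos [ 0.453  -0.2683  0.1197] press [-0.1414 -0.0014  0.1197] rot [-3.14  -0.     2.028] F [-4.6 -0.2 10.2] w 0.0 q [ 1.04  0.19 -0.61  1.87  0.12  1.12  0.85]
units [ 0.007 -0.018 -0.001] roll -0.003
side blob [307 140  34  56] 1033 [323.8 165.3]
side blob [270 180   7  10] 29 [272.7 184.7]
```

Emit:
apply_moves(commands="0 0 0 0.02 0; 0 0 0 0.02 0")

```text
time: 13.3
tool_pos: [0.453, -0.2684, 0.116]
eef_rot: [-3.14, -0.0, 2.028]
wrist_force: [-5.5, -1.1, 10.8]
width: -0.0
finger_force: 5.9
```

Emit:
apply_moves(commands="0 0 0 0.02 0; 0 0 0 0.02 0")

```text
time: 13.5
tool_pos: [0.4529, -0.2684, 0.1121]
eef_rot: [-3.14, -0.0, 2.028]
wrist_force: [-5.0, -0.7, 13.1]
width: 0.0
finger_force: 6.6
```

```bash
python3 - <<'E'
from h import *
to(-.145,0,.11)
dark('side',(270,360,140,230))
m=M['side'];T=np.linalg.inv(m['cam_to_world'])
for th in(0.4,.45,.5,.53,.56):
    a=np.radians(29)-th*np.radians(29)/.5
    # paddle bottom, outer/inner ends along the lever, offset -5mm normal
    for r in(.192,.258):
        for n in(-.005,.013):
            w=O+P@[.082-r*np.cos(a)-n*np.sin(a)*-1*0,.02,0]+[0,0,.115+r*np.sin(a)+n*np.cos(a)]
            c=T[:3,:3]@w+T[:3,3];x=c[:2]/c[2];x=x*(1+m['k1']*(x@x));print(th,r,n,(x*m['fx']+[m['cx'],m['cy']]).round(1))
E
```

```text
t 13.5 pos [ 0.4529 -0.2684  0.1121] press [-0.1416 -0.0014  0.1121] rot [-3.14  -0.     2.028] F [-5.  -0.7 13.1] w 0.0 q [ 1.04  0.2  -0.61  1.88  0.13  1.11  0.84]
units [ 0.007 -0.017  0.011] roll -0.003
side blob [307 140  34  58] 1072 [323.6 166. ]
side blob [270 180   7  10] 25 [272.7 184.6]
0.4 0.192 -0.005 [313.3 190.7]
0.4 0.192 0.013 [313.6 186.2]
0.4 0.258 -0.005 [332.1 188.5]
0.4 0.258 0.013 [332.5 184.1]
0.45 0.192 -0.005 [313.3 193. ]
0.45 0.192 0.013 [313.6 188.6]
0.45 0.258 -0.005 [332.1 191.7]
0.45 0.258 0.013 [332.5 187.3]
0.5 0.192 -0.005 [313.2 195.4]
0.5 0.192 0.013 [313.5 191. ]
0.5 0.258 -0.005 [331.9 194.9]
0.5 0.258 0.013 [332.3 190.5]
0.53 0.192 -0.005 [313.1 196.8]
0.53 0.192 0.013 [313.4 192.4]
0.53 0.258 -0.005 [331.7 196.8]
0.53 0.258 0.013 [332.1 192.4]
0.56 0.192 -0.005 [312.9 198.2]
0.56 0.192 0.013 [313.2 193.9]
0.56 0.258 -0.005 [331.4 198.6]
0.56 0.258 0.013 [331.8 194.3]
```

The paddle's bottom edge is at row 197, which gives an angle of about 0.53. I'll press slightly more, then let go gently.

Emit:
apply_moves(commands="0 0 0 0.02 0; 0 0 0 0.02 0")

```text
time: 13.75
tool_pos: [0.453, -0.2684, 0.1088]
eef_rot: [-3.139, -0.0, 2.028]
wrist_force: [-7.2, 0.3, 14.6]
width: -0.0001
finger_force: 7.3
```

Emit:
apply_moves(commands="0 0 0 -0.03 0; 0 0 0 -0.06 0; 0 0 0 -0.09 0; 0 0 0 -0.12 0; 0 0 0 -0.12 0")

```text
time: 14.25
tool_pos: [0.4543, -0.2674, 0.1316]
eef_rot: [3.141, 0.0, 2.029]
wrist_force: [-0.3, 0.1, -0.2]
width: -0.0001
finger_force: 0.0
```

```bash
python3 - <<'E'
from h import *
to(-.145,0,.11)
dark('side',(270,360,140,230));dark('top',(325,375,200,260))
E
```

```text
t 14.25 pos [ 0.4543 -0.2674  0.1316] press [-0.1399 -0.0011  0.1316] rot [3.141 0.    2.029] F [-0.3  0.1 -0.2] w -0.0 q [ 1.05  0.17 -0.61  1.86  0.11  1.14  0.85]
units [ 0.006 -0.025  0.108] roll -0.003
side blob [306 140  35  55] 994 [323.5 164.7]
side blob [270 180   7   9] 21 [272.9 184. ]
top blob [335 202  23  58] 287 [343.1 228.8]
```

There's no contact force and the paddle has stayed down (bottom row 195, about 0.50), so it's caught. Next I'll withdraw upward and check.

Emit:
apply_moves(commands="0 0 0 -0.2 0; 0 0 0 -0.4 0; 0 0 0 -0.6 0; 0 0 0 -0.8 0; 0 0 0 -1 0")

```text
time: 14.85
tool_pos: [0.4535, -0.2676, 0.3323]
eef_rot: [-3.141, -0.001, 2.029]
wrist_force: [1.0, -0.2, 0.2]
width: -0.0001
finger_force: 0.0
```

Emit:
apply_moves(commands="0 -0.2 0 0 0; 0 -0.4 0 0 0; 0 -0.6 0 0 0; 0 -0.8 0 0 0; 0 -0.8 0 0 0")

```text
time: 15.35
tool_pos: [0.524, -0.4169, 0.3262]
eef_rot: [-3.14, -0.005, 2.023]
wrist_force: [-0.8, -0.6, -0.8]
width: 0.0002
finger_force: 0.0
```

```bash
python3 - <<'E'
from h import *
to(-.145,0,.11)
dark('side',(295,345,160,230));dark('top',(325,375,200,260))
a=imaging.get_image('top');b=cv2.imread('pics/top0.png')[:,:,::-1]
d=(np.abs(a.astype(int)-b).max(2)>40).astype(np.uint8);k,l,s,c=cv2.connectedComponentsWithStats(d)
print([tuple(x) for x in s[1:] if x[4]>25])
E
```

```text
t 15.35 pos [ 0.524  -0.4169  0.3262] press [-0.1442 -0.166   0.3262] rot [-3.14  -0.005  2.023] F [-0.8 -0.6 -0.8] w 0.0 q [ 1.03  0.4  -0.57  1.2   0.21  1.6   0.95]
units [ 0.825 -0.01   1.085] roll -0.007
side blob [312 186  20   9] 165 [321.7 190. ]
top blob [337 224  20  25] 300 [346.8 236. ]
[(np.int32(377), np.int32(149), np.int32(99), np.int32(141), np.int32(3841)), (np.int32(452), np.int32(167), np.int32(36), np.int32(46), np.int32(697)), (np.int32(294), np.int32(172), np.int32(84), np.int32(120), np.int32(3502)), (np.int32(290), np.int32(198), np.int32(21), np.int32(24), np.int32(107)), (np.int32(231), np.int32(206), np.int32(53), np.int32(47), np.int32(379)), (np.int32(315), np.int32(211), np.int32(17), np.int32(10), np.int32(56)), (np.int32(319), np.int32(222), np.int32(8), np.int32(12), np.int32(55)), (np.int32(225), np.int32(227), np.int32(14), np.int32(29), np.int32(48)), (np.int32(281), np.int32(272), np.int32(268), np.int32(148), np.int32(15167)), (np.int32(249), np.int32(337), np.int32(24), np.int32(14), np.int32(59)), (np.int32(274), np.int32(337), np.int32(12), np.int32(6), np.int32(37)), (np.int32(287), np.int32(337), np.int32(22), np.int32(30), np.int32(346))]
```

The paddle is held level at the catch angle with the arm clear of everything, so I'm handing in.

```bash
python3 -c "
from plant import finish_job
print(finish_job())"
```

```text
the job is handed in; nothing more can be done
None
```

The pan is in the press, pushed until it stopped against the end stop, and the lever stayed down at about 0.50 after I let go; I handed the job in at about 15.4 s with the arm clear. The catch is judged from the lever's angle in the side camera. I did not separately check the foot on the board, the pan's final position, or that the other items stayed put.

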